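# Hold a spring clamp open over a brick sample board

### The job

Take the orange spring clamp off its lath by squeezing its handles, bring it to the red brick sample board and lower its open jaws over the middle of the board's top edge, one jaw each side, so that a colleague can slip a stencil in. Finish while still holding it there: handles squeezed, jaws gaping round the edge and touching neither face nor the edge of the board. Do not shove the board or disturb the other things on the bench.

Things in the scene. Friction and masses are not known exactly. Their poses are not given: they have to be found in the camera images.
- orange_clip_grip (a point): Point midway between the orange clamp's handles, to grasp at: 40 mm above its pivot, 85 mm above its jaw tips. Handle sleeves run from 13 to 58 mm above the pivot, 24 mm wide along x; while parked they splay to 52 mm over their outer faces at the top (44 mm at this point). Axes as for orange_clip; x along the lath, y the line along which handles are squeezed.
- orange_clip: Orange spring clamp, 105 mm long, 80 g, two levers on a pivot like a big clothes peg, parked upright: handles up, jaws down, biting the lath. Origin on the pivot. While parked x is the pivot axis (along the lath), y the line along which the jaws open, z up. The pose is that of the +y lever, which leans 0.225 rad when fully squeezed.
- orange_clip_tip_a (a point): Inner lower edge of the jaw pad of the lever on the clamp's +y side (pad 14 mm tall, 22 mm wide); 45 mm below the pivot. The two tips are 6 mm apart while parked, about 26 mm when fully squeezed.
- orange_clip_tip_b (a point): Inner lower edge of the jaw pad of the lever on the clamp's -y side (pad 14 mm tall, 22 mm wide); 45 mm below the pivot. The two tips are 6 mm apart while parked, about 26 mm when fully squeezed.
- orange_clip_jaw (a joint): Opening angle between the orange clamp's levers, rad: 0 parked on the 6 mm lath, -0.12 shut on nothing, 0.45 at its stop, where the handles' outer faces are parallel and 28 mm apart. The spring resists: about 6 N on each handle to start, about 15 N to hold it at the stop; let go, it snaps shut.
- rack: Fixed wooden parking rack: base 220 x 75 x 18 mm with an upright lath 200 mm long, 6 mm thick, its top edge 76 mm above the table. Origin under its centre; x along the lath, z up. The clamps' pivots stand 30 mm above the lath's top edge.
- red_board_edge (a point): Upright board of red brick slips on a loose steel foot (90 x 110 x 14 mm), 0.95 kg. Board 5 mm thick, 120 mm wide, top edge 124 mm above the table; top 47 mm bare, with a white mark in the middle. This point is the middle of the top edge. Its x axis is normal to the board's face, y runs along the edge, z up.
- red_board: The same red sample board; origin under the centre of its foot, axes as for the edge point.
- dark_board: Upright board of dark charcoal brick slips on a loose steel foot (90 x 110 x 14 mm), 0.95 kg. Board 5 mm thick, 120 mm wide, top edge 124 mm above the table; top 47 mm bare, with a white mark in the middle. A bystander: leave it alone. Origin under the centre of its foot. Its x axis is normal to the board's face, y runs along the edge, z up.
- blue_clip_grip (a point): A bystander: a blue clamp of the same form, parked on the same lath about 100 mm from the orange one. Leave it there. Point and axes as for the orange one.
- brush: A bystander: paint brush, 180 mm long, lying along its x axis; leave it alone.
- glaze_jar: A bystander: clear jar with green cap, 64 mm across, 110 mm tall; origin under its centre.
- paint_tub: A bystander: white open tub, 84 mm across, 75 mm tall; origin under its centre.
- half_brick: A bystander: half brick, 100 x 105 x 57 mm; origin under its centre.
- tape_roll: A bystander: yellow tape roll lying flat, 100 mm across, 25 mm tall; origin under its centre.
Mind the look-alikes: they are no part of the job. What is shaped like the red_board but turquoise or yellow is not meant.

How it is judged:
By the outcome, as a careful person would: the job done as asked, in the order asked, and still so for the second after the job is handed in, while the arm keeps its last pose, push and grip.
It also fails if it takes over 35 s, if anything falls off the work surface, if the arm or the gripper's body presses on something with over 40 N, if the wrist force passes 120 N, or if a joint passes its speed limit or range.

### The arm

A 7-joint arm with a two-finger parallel gripper is mounted at the origin on the work surface. World frame = base frame: x ahead of the robot, y to its left, z up, the work surface at z = 0. Lengths are in m, angles in degrees, forces in N, time in s.
With the tool pointing down it reaches from about 0.425 to 0.875 m from the base axis. Payload 4.7 kg.
Tool frame: the origin (TCP) lies between the finger pads; the fingertips stand env.finger_overhang ahead of it and the grasp point (between the pads) lies 5 mm behind it (env.finger_overhang is the distance from the TCP to the fingertips, in m); z points along the fingers, y is the line along which they close (so a half turn about z gives the same grasp; the last joint's range is limited). The gripper opens to 87 mm and grips with 3 to 60 N. Pads are 19 mm wide; open, the fingers measure 117 mm over their backs; the gripper's body (75 mm by 190 mm) begins 51 mm behind the grasp point.
Start: joints at [-71.213, 18.392, -4.016, 83.108, 1.295, 78.541, -3.26], TCP at [0.201, 0.618, 0.237] pointing down, gripper open.
Joint ranges: [-163.93, 163.93], [-17.29, 119.83], [-79.2, 71.16], [3.27, 140.29], [-89.18, 269.18], [5.43, 117.66], [-154.24, 154.24]. Speed limits (degrees/s): [147.25, 147.25, 180, 180, 180, 180, 180].

### API

Orientations are given as [roll, pitch, yaw] about the fixed x, y, z axes, in that order (R = Rz(yaw) Ry(pitch) Rx(roll)).
In Python, from cell import telemetry, eyes, env, models gives the robot as it stands. The module is installed in compiled form; this text tells all that it offers.
- The arm moves only by the tool drive_tool, never from a script. Its arguments are lists of equal length, an entry for each row: "angular": the turn, a rotation vector about the tool's x, y, z in rad, a list of three; "delta_pos": the shift along the tool's x, y, z in cm, a list of three; "gripper": the finger opening in cm, from 0 to 8.7. A call has 1 to 20 rows; each row shifts and turns the commanded pose from where the row before left it, along the tool's axes as they then stand; what a row does not reach is not made up. A row lasts 1/10 s, in which the tool goes at most 50 mm and 8.59 degrees, less where a joint would pass 70% of its speed; a pose out of reach is approached as far as the arm can. A call with a gripper value outside its range is refused whole. The fingers move at their own pace and stop on an object; "squeeze" is the grip in N (left out, the last holds). Time passes only in rows, so rows that do not move let the fingers close. It gives the time, the measured TCP pose, the force, the opening and the grip force at its end, in the units of the state.
- telemetry.get_obs(): the state, without advancing time (a new reading comes with each control period).
- eyes.read_camera(name): name is "scene" or "top"; returns a dict with "pixels" (480x640x3 uint8, red, green, blue), "mtx" (3x3 intrinsics, pixels), "D" ([k1, k2, p1, p2, k3] as OpenCV has them; the pictures are not rectified), "origin" and "orientation" of the camera in the world. Camera axes: x right, y down, z forward; pixel columns grow to the right and rows downward; lengths in m; the calibration is good to about 2 mm. A picture is of the moment at which its call begins. There is no depth.
- env.sign_off(): hands the job in; it is judged then, once.
Trained networks look in a picture, given as the dict that the camera call returned (one of the last four; its "shot" number tells which), for a name from the list of things; names that differ only in an ending like _2 or _b are one class to them, and where a whole thing is asked for, a point or a joint stands for the part that bears it (a point fixed in the world has none). Each returns a list of dicts, best first, with "p" (0 to 1); they miss things now and then, are a little off and sometimes report something else, mostly with a low value. They report only what shows in the picture. A call takes as long as a camera call. They do not tell look-alikes from the thing itself.
- models.search_frame(picture, target): "centre" ([column, row] in pixels, amid what is visible of it).
- models.cut_out(picture, target): "pixels" (480x640 bool, what is visible of it) and "centre" ([column, row] in pixels, amid what is visible of it).
The state is a dict: "time_s": time; "qpos": joint angles; "joint_velocities": joint speeds; "effort": joint torques, N m; "tool_pos": TCP position; "tool_rot": TCP orientation; "force": force on the tool from outside, world axes, zero at the start; "wrist_torque": the same for the moment, N m; "grip_width": finger opening in m; "grasp_force": force on a finger pad.
Only numpy, scipy, OpenCV 4.12 (cv2) and the standard library are available. Lean on these libraries where they do the work, as an engineer would, in place of code of your own. Each camera call takes 0.05 s, during which the arm holds its last target. There are 200 camera calls.

## Working session

There is one attempt and no reset: what is moved stays moved. The work goes in short steps, Python scripts to look and compute and a tool call to move; the robot and the scene stay as the last step left them, time stands still between calls to the robot, and variables do not carry over. Pictures are saved under pics/ and viewed, at most 10 in all, crops included, and the job is handed in when it is done.

Besides the shell and the picture viewer there is one more tool, called after "Emit:" by a JSON object that holds its "name" and its "arguments". drive_tool: Moves the arm, as the interface text tells. Its arguments: {"type":"object","properties":{"angular":{"type":"array","items":{"type":"array","items":{"type":"number"}}},"delta_pos":{"type":"array","items":{"type":"array","items":{"type":"number"}}},"gripper":{"type":"array","items":{"type":"number"}},"squeeze":{"type":"number"}},"required":["angular","delta_pos","gripper"]}

```bash
mkdir -p pics
cat > h.py <<'E'
import numpy as np,cv2
from scipy.spatial.transform import Rotation as R
from cell import telemetry,eyes,env,models
def save(p,n): cv2.imwrite('pics/'+n,cv2.cvtColor(p['pixels'],cv2.COLOR_RGB2BGR))
def Rc(p):
    o=np.array(p['orientation'],float)
    return o if o.shape==(3,3) else R.from_euler('xyz',o,degrees=True).as_matrix()
def ray(p,uv):
    n=cv2.undistortPoints(np.array([[uv]],float),np.array(p['mtx']),np.array(p['D'])).ravel()
    return np.array(p['origin']),Rc(p)@np.array([*n,1.])
def atz(p,uv,z):
    o,d=ray(p,uv); return o+d*(z-o[2])/d[2]
def tri(rs):
    A=0;b=0
    for o,d in rs:
        d=d/np.linalg.norm(d);P=np.eye(3)-np.outer(d,d);A=A+P;b=b+P@o
    x=np.linalg.solve(A,b); return x,[np.linalg.norm((np.eye(3)-np.outer(d,d)/(d@d))@(x-o)) for o,d in rs]
def proj(p,X):
    Rm=Rc(p).T; t=-Rm@np.array(p['origin'])
    return cv2.projectPoints(np.array(X,float).reshape(-1,3),cv2.Rodrigues(Rm)[0],t,np.array(p['mtx']),np.array(p['D']))[0].reshape(-1,2)
E
python3 - <<'E'
from h import *
print(env.finger_overhang, telemetry.get_obs()['tool_rot'])
for c in('scene','top'):
    p=eyes.read_camera(c);save(p,c+'0.png');print(c,p['origin'],p['orientation'])
    for t in['orange_clip','orange_clip_grip','orange_clip_tip_a','blue_clip_grip','red_board','red_board_edge','dark_board','rack']:
        print(t,[(np.round(d['centre'],1).tolist(),round(d['p'],2)) for d in models.search_frame(p,t)[:4]])
E
```

```text
0.014 [-1.79889966e+02  7.10996490e-03  1.62022908e+02]
scene [0.93565787 0.60103129 1.0454157 ] [-146.32767853   -0.77736213  145.5317618 ]
orange_clip [([238.9, 122.2], 0.8)]
orange_clip_grip [([238.4, 124.6], 0.74)]
orange_clip_tip_a [([236.9, 126.5], 0.75), ([232.6, 121.4], 0.51)]
blue_clip_grip [([272.2, 102.6], 0.68)]
red_board [([388.8, 317.7], 0.94), ([444.9, 406.2], 0.85), ([463.8, 289.1], 0.67)]
red_board_edge [([391.0, 320.2], 0.72), ([445.4, 405.5], 0.6), ([462.1, 285.7], 0.58)]
dark_board [([185.8, 231.1], 0.59)]
rack [([256.5, 145.3], 0.75), ([236.4, 125.3], 0.48)]
top [0.49870036 0.09106119 1.20540668] [-175.38598916    0.52776792  -90.68965285]
orange_clip [([458.5, 256.9], 0.83), ([236.0, 270.6], 0.44)]
orange_clip_grip [([461.0, 257.0], 0.68), ([441.5, 177.3], 0.31)]
orange_clip_tip_a [([460.8, 257.8], 0.87), ([469.3, 253.1], 0.53), ([391.9, 259.8], 0.19)]
blue_clip_grip [([472.4, 300.5], 0.56)]
red_board [([236.7, 270.7], 0.92), ([228.7, 337.1], 0.91), ([160.4, 261.1], 0.7)]
red_board_edge [([162.7, 263.6], 0.92), ([235.2, 269.6], 0.8), ([223.8, 336.4], 0.63), ([337.8, 263.4], 0.2)]
dark_board [([338.0, 264.5], 0.57)]
rack []
```

View pics/scene0.png

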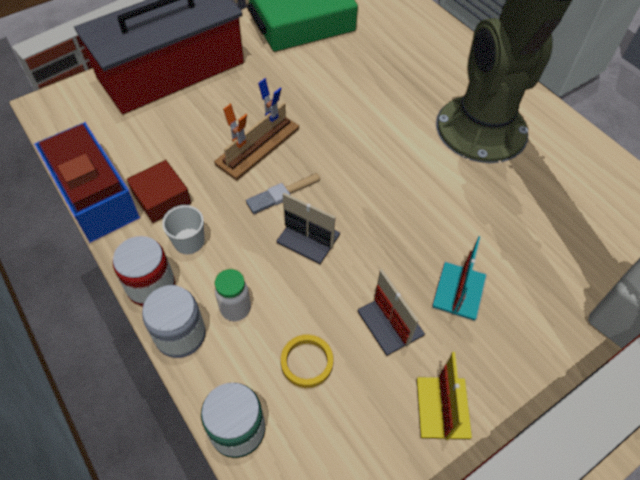

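View pics/top0.png

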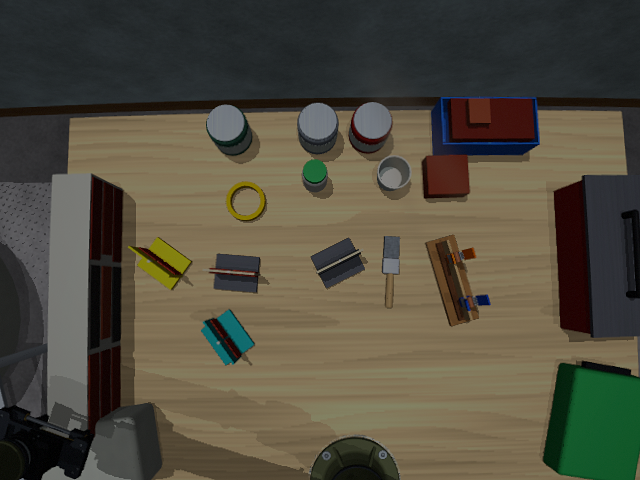

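The scene view shows the orange clamp at (238,123) and the blue clamp at (272,102). There are three brick boards in that view: grey foot at (389,318), turquoise foot at (464,289) and yellow foot at (445,406). The dark board is at (308,228).

In the top view, the orange clamp is at (461,256) and the blue one at (474,301). The grey-footed red board is at (236,271), turquoise at (228,337) and yellow at (160,261).

I choose the orange clamp and the grey-footed red board, and check both in one close crop.

Run:
```python
from h import *
P={c:eyes.read_camera(c) for c in('scene','top')}
def crop(c,u,v):
    i=P[c]['pixels'][v-30:v+30,u-40:u+40,::-1]
    i=cv2.resize(i,(400,300),interpolation=cv2.INTER_CUBIC)
    for k in range(0,400,50):
        cv2.putText(i,str(u-40+k//5),(k,8),0,.3,(255,255,0),1);i[0:300,k]=i[0:300,k]//2+60
    for k in range(50,300,50):
        cv2.putText(i,str(v-30+k//5),(0,k),0,.3,(255,255,0),1);i[k]=i[k]//2+60
    return i
m=np.vstack([np.hstack([crop('scene',250,120),crop('top',460,270)]),np.hstack([crop('scene',388,315),crop('top',236,271)])])
cv2.imwrite('pics/m1.png',m)
```

```text
(no output)
```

View pics/m1.png

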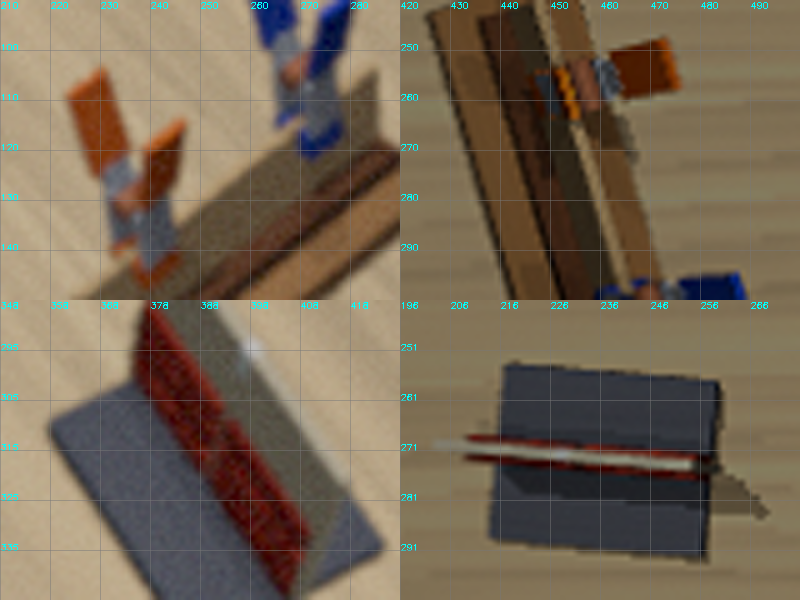

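The crops confirm both choices. The orange clamp's handle tops are at scene (227,106) and (243,117), and at top (475,253) and (454,258). The grey-footed red board has its white mark at scene (398,295) and top (228.6,271.5). Next I work out the positions.

Run:
```python
from h import *
from scipy.optimize import least_squares
S=eyes.read_camera('scene');T=eyes.read_camera('top')
x,r=tri([ray(S,(398.2,294.8)),ray(T,(228.6,271.5))]);print('mark',x,r)
a,b=atz(T,(203.5,270),.124),atz(T,(254.6,273.8),.124);print('edge',a,b,np.linalg.norm(a-b),(a+b)/2,np.degrees(np.arctan2(*(a-b)[1::-1])))
# foot corners at z=.014
fc=[atz(T,uv,.014)for uv in[(216.5,253.5),(260,257),(257,293),(214,288.5)]];print('foot',np.mean(fc,0),np.linalg.norm(fc[0]-fc[1]),np.linalg.norm(fc[1]-fc[2]))
d=fc[0]-fc[1]+fc[3]-fc[2];print('footyaw',np.degrees(np.arctan2(d[1],d[0])))
bc=[atz(T,uv,.018)for uv in[(427,242),(449,326),(479,319),(455,235)]]
print('rack',np.mean(bc,0),np.linalg.norm(bc[0]-bc[1]),np.linalg.norm(bc[1]-bc[2]));d=bc[0]-bc[1]+bc[3]-bc[2];print('rackyaw',np.degrees(np.arctan2(d[1],d[0])))
hl=tri([ray(S,(227,106.5)),ray(T,(453.8,258.5))]);hr=tri([ray(S,(243,117.3)),ray(T,(474,253))])
print('handles',hl,hr,np.linalg.norm(hl[0]-hr[0]))
print('z164',atz(S,(227,106.5),.164),atz(S,(243,117.3),.164),atz(T,(453.8,258.5),.164),atz(T,(474,253),.164))
for p in(S,T):
  for t in('orange_clip','rack'):
    q=models.cut_out(p,t)
    if q:
        c=max(cv2.findContours(q[0]['pixels'].astype(np.uint8),0,2)[0],key=cv2.contourArea);print(t,p['shot'],q[0]['centre'],cv2.minAreaRect(c))
```

```text
mark [0.52582429 0.28927884 0.12299908] [np.float64(0.0005396045493035173), np.float64(0.0005396045493035451)]
edge [0.5302521 0.3468358 0.124    ] [0.52027781 0.22888504 0.124     ] 0.11837174137448939 [0.52526495 0.28786042 0.124     ] 85.166387626166
foot [0.52508743 0.28795285 0.014     ] 0.11116812484666298 0.09090947699754467
footyaw 84.13758691542363
rack [ 0.49953774 -0.25533944  0.018     ] 0.21713517588553627 0.07831128970984791
rackyaw 13.702389726375285
handles (array([ 0.56057447, -0.21968646,  0.19208774]), [np.float64(0.017610644665476502), np.float64(0.017610644665476773)]) (array([ 0.54658011, -0.2605483 ,  0.13068934]), [np.float64(0.01927303554635725), np.float64(0.019273035546357047)]) 0.07506860444015989
z164 [ 0.56130956 -0.26044129  0.164     ] [ 0.54915463 -0.21315495  0.164     ] [ 0.54754415 -0.21712834  0.164     ] [ 0.5591262  -0.26297111  0.164     ]
orange_clip 5 [238.3, 123.7] ((238.42001342773438, 123.94001007080078), (42.65644454956055, 19.580917358398438), 70.55996704101562)
rack 5 [255.4, 147.2] ((256.9756774902344, 143.21951293945312), (33.42118453979492, 94.01660919189453), 51.34019088745117)
orange_clip 6 [460.0, 256.4] ((460.5712585449219, 255.77072143554688), (11.146805763244629, 29.826614379882812), 75.25643920898438)
rack 6 [452.8, 280.0] ((451.4873962402344, 280.0736083984375), (87.1507568359375, 30.853374481201172), 73.1785888671875)
```

Emit:
{"name": "drive_tool", "arguments": {"angular": [[0,0,0],[0,0,0],[0,0,0],[0,0,0],[0,0,0],[0,0,0],[0,0,0],[0,0,0],[0,0,0],[0,0,0],[0,0,0]], "delta_pos": [[0,0,-4.7],[0,0,-4.7],[-3.7,-2.5,0],[-3.7,-2.5,0],[-3.7,-2.5,0],[-3.7,-2.5,0],[-3.7,-2.5,0],[-3.7,-2.5,0],[-3.7,-2.5,0],[-3.7,-2.5,0],[-3.7,-2.5,0]], "gripper": [8.7,8.7,8.7,8.7,8.7,8.7,8.7,8.7,8.7,8.7,8.7]}}

```text
time_s: 2.4
tool_pos: [0.4488, 0.2999, 0.3309]
tool_rot: [179.9, 0.0, 162.0]
force: [0.5, 1.1, 1.2]
grip_width: 0.0871
grasp_force: 0.0
```

Emit:
{"name": "drive_tool", "arguments": {"angular": [[0,0,0],[0,0,0],[0,0,0],[0,0,0],[0,0,0],[0,0,0],[0,0,0],[0,0,0],[0,0,0],[0,0,0],[0,0,0],[0,0,0],[0,0,0]], "delta_pos": [[-2.04,-3.7,0.2],[-2.04,-3.7,0.2],[-2.04,-3.7,0.2],[-2.04,-3.7,0.2],[-2.04,-3.7,0.2],[-2.04,-3.7,0.2],[-2.04,-3.7,0.2],[-2.04,-3.7,0.2],[-2.04,-3.7,0.2],[-2.04,-3.7,0.2],[-2.04,-3.7,0.2],[-2.04,-3.7,0.2],[-2.04,-3.7,0.2]], "gripper": [8.7,8.7,8.7,8.7,8.7,8.7,8.7,8.7,8.7,8.7,8.7,8.7,8.7]}}

```text
time_s: 3.7
tool_pos: [0.552, -0.2394, 0.3048]
tool_rot: [180.0, 0.1, 162.1]
force: [1.8, 1.0, 0.4]
grip_width: 0.0871
grasp_force: 0.0
```

Emit:
{"name": "drive_tool", "arguments": {"angular": [[0,0,0.14],[0,0,0.14],[0,0,0.14],[0,0,0.14],[0,0,0.14],[0,0,0.14],[0,0,0.14],[0,0,0.14],[0,0,0.14],[0,0,0.14],[0,0,0.14],[0,0,0.14],[0,0,0.14],[0,0,0.14],[0,0,0.14],[0,0,0.14],[0,0,0.14],[0,0,0.14],[0,0,0]], "delta_pos": [[0,0,0],[0,0,0],[0,0,0],[0,0,0],[0,0,0],[0,0,0],[0,0,0],[0,0,0],[0,0,0],[0,0,0],[0,0,0],[0,0,0],[0,0,0],[0,0,0],[0,0,0],[0,0,0],[0,0,0],[0,0,0],[0,0,0]], "gripper": [8.7,8.7,8.7,8.7,8.7,8.7,8.7,8.7,8.7,8.7,8.7,8.7,8.7,8.7,8.7,8.7,8.7,8.7,8.7]}}

```text
time_s: 5.6
tool_pos: [0.5518, -0.2377, 0.3045]
tool_rot: [180.0, 0.0, 17.6]
force: [-0.2, -0.1, 0.3]
grip_width: 0.087
grasp_force: 0.0
```

Emit:
{"name": "drive_tool", "arguments": {"angular": [[0,0,0.06],[0,0,0],[0,0,0],[0,0,0],[0,0,0]], "delta_pos": [[0.1,0.3,3.5],[0,0,3.5],[0,0,3.0],[0,0,1.0],[0,0,0]], "gripper": [8.7,8.7,8.7,8.7,8.7]}}

```text
time_s: 6.1
tool_pos: [0.553, -0.2399, 0.1936]
tool_rot: [-179.9, 0.1, 14.3]
force: [-0.2, -0.2, -0.3]
grip_width: 0.087
grasp_force: 0.0
```

Run:
```python
from h import *
o=telemetry.get_obs();print(o['tool_pos'],o['tool_rot'],o['qpos'])
S=eyes.read_camera('scene');T=eyes.read_camera('top')
f=lambda p,u,v:cv2.resize(p['pixels'][v-38:v+37,u-25:u+25,::-1],(400,600),interpolation=cv2.INTER_CUBIC)
cv2.imwrite('pics/m2.png',np.hstack([f(S,240,115),f(T,465,255)]))
```

```text
[ 0.55301677 -0.23993426  0.19358008] [-1.79926861e+02  1.11360963e-01  1.43127451e+01] [-28.29754165  23.16813277  62.52442547  95.1381709  -21.16595552
  74.87046898 -37.66033546]
```

View pics/m2.png

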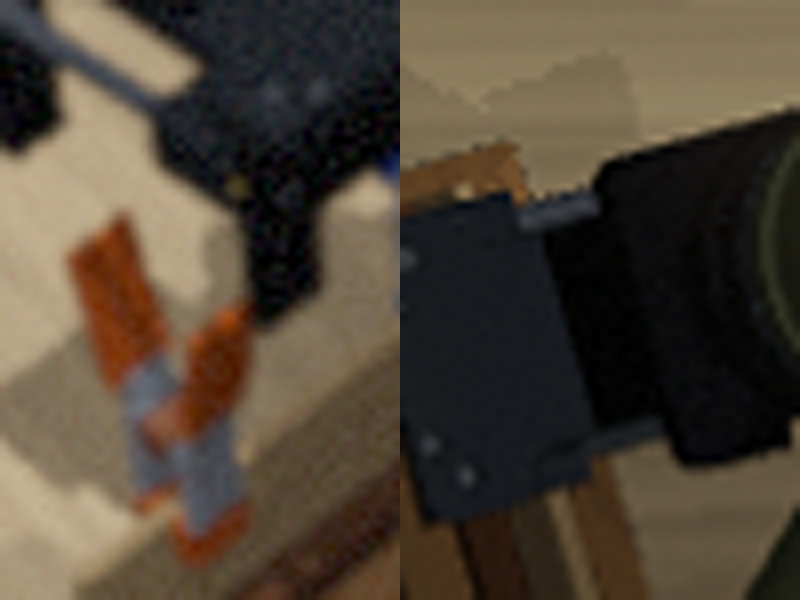

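The left half (scene) shows the right finger's tip at about (250,117), just right of the right handle top at (245,115). The left finger's tip is near (217,95), left of the left handle top at (228,105). I compare these with the projected fingertips before going down.

Run:
```python
from h import *
S=eyes.read_camera('scene');o=telemetry.get_obs()
t=np.array(o['tool_pos']);M=R.from_euler('xyz',o['tool_rot'],degrees=True).as_matrix()
for s in(-1,1):print(proj(S,[t+M@[0,s*.0435,.014],t+M@[0,s*.0585,.014]]))
# predicted handle tops: centre at (.554,-.240)
for c in((.554,-.240),(.554,-.237)):
  y=np.array([-.247,.969,0]); print(c,[proj(S,[np.array([*c,.164])+s*.026*y])[0].round(1) for s in(-1,1)])
```

```text
[[247.83824021 113.98930996]
 [252.93972107 117.43228988]]
[[219.147754    94.63361097]
 [214.35122332  91.39892748]]
(0.554, -0.24) [array([226.3, 105. ]), array([243.2, 116.5])]
(0.554, -0.237) [array([227. , 105.9]), array([244. , 117.4])]
```

Emit:
{"name": "drive_tool", "arguments": {"angular": [[0,0,0],[0,0,0],[0,0,0],[0,0,0],[0,0,0]], "delta_pos": [[0,-0.1,1.5],[0,0,1.5],[0,0,1.5],[0,0,0.8],[0,0,0]], "gripper": [8.7,8.7,8.7,8.7,8.7]}}

```text
time_s: 6.75
tool_pos: [0.5523, -0.239, 0.1396]
tool_rot: [-179.9, 0.2, 14.2]
force: [-0.1, -0.4, -0.2]
grip_width: 0.087
grasp_force: 0.0
```

Emit:
{"name": "drive_tool", "arguments": {"angular": [[0,0,0],[0,0,0],[0,0,0],[0,0,0],[0,0,0],[0,0,0],[0,0,0],[0,0,0],[0,0,0],[0,0,0]], "delta_pos": [[0,0,0],[0,0,0],[0,0,0],[0,0,0],[0,0,0],[0,0,0],[0,0,0],[0,0,0],[0,0,0],[0,0,0]], "gripper": [6.0,5.2,4.8,4.4,4.0,3.6,3.2,2.8,2.5,2.5], "squeeze": 35}}

```text
time_s: 7.75
tool_pos: [0.5533, -0.2394, 0.1415]
tool_rot: [-180.0, 0.0, 14.2]
force: [-1.0, 0.4, -0.8]
grip_width: 0.0274
grasp_force: 35.0
```

Emit:
{"name": "drive_tool", "arguments": {"angular": [[0,0,0],[0,0,0],[0,0,0],[0,0,0],[0,0,0],[0,0,0],[0,0,0],[0,0,0]], "delta_pos": [[0,0,-1],[0,0,-1.5],[0,0,-2],[0,0,-2],[0,0,-2],[0,0,-2],[0,0,-2],[0,0,0]], "gripper": [2.5,2.5,2.5,2.5,2.5,2.5,2.5,2.5]}}

```text
time_s: 8.55
tool_pos: [0.5547, -0.2409, 0.2706]
tool_rot: [179.8, -0.3, 14.2]
force: [0.4, -0.3, -0.8]
grip_width: 0.0273
grasp_force: 35.0
```

Run:
```python
from h import *
o=telemetry.get_obs();print(o['qpos'],o['grip_width'])
S=eyes.read_camera('scene');T=eyes.read_camera('top')
f=lambda p,u,v:cv2.resize(p['pixels'][v-60:v+60,u-40:u+40,::-1],(400,600),interpolation=cv2.INTER_CUBIC)
cv2.imwrite('pics/m3.png',np.hstack([f(S,240,100),f(T,465,255)]))
```

```text
[-29.9121672   19.8673552   64.61512648  89.12752994 -18.16422428
  82.10996226 -40.04078973] 0.02725977158042036
```

View pics/m3.png

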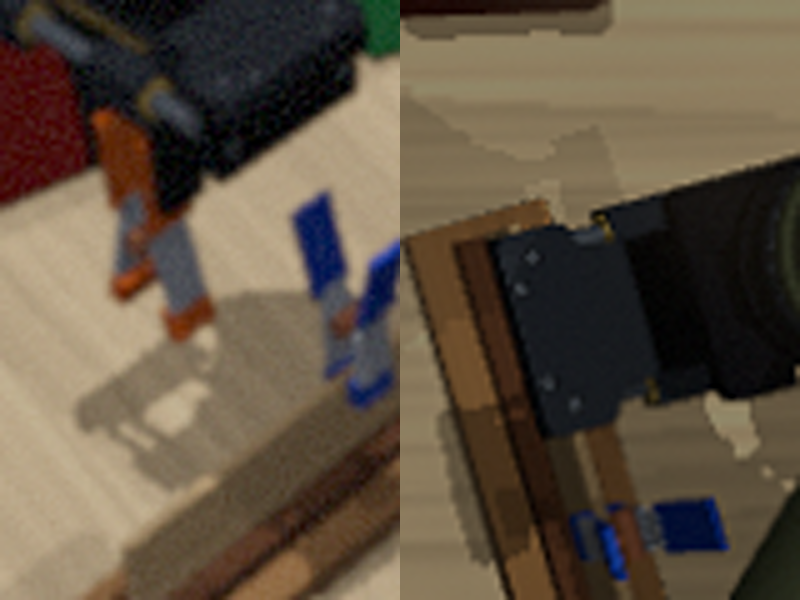

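The left half (scene) shows the orange clamp in the gripper at about (229,88) to (238,104), jaws wide open and clear of the lath. The blue clamp is still parked at (270,100).

Emit:
{"name": "drive_tool", "arguments": {"angular": [[0,0,-0.137],[0,0,-0.137],[0,0,-0.137],[0,0,-0.137],[0,0,-0.137],[0,0,-0.137],[0,0,-0.137],[0,0,-0.137],[0,0,-0.137],[0,0,0]], "delta_pos": [[0,0,0],[0,0,0],[0,0,0],[0,0,0],[0,0,0],[0,0,0],[0,0,0],[0,0,0],[0,0,0],[0,0,0]], "gripper": [2.5,2.5,2.5,2.5,2.5,2.5,2.5,2.5,2.5,2.5]}}

```text
time_s: 9.65
tool_pos: [0.5528, -0.2392, 0.2655]
tool_rot: [-179.9, -0.0, 84.9]
force: [0.6, 1.1, -0.8]
grip_width: 0.0275
grasp_force: 35.0
```

Emit:
{"name": "drive_tool", "arguments": {"angular": [[0,0,0],[0,0,0],[0,0,0],[0,0,0],[0,0,0],[0,0,0],[0,0,0],[0,0,0],[0,0,0],[0,0,0],[0,0,0],[0,0,0],[0,0,0],[0,0,0],[0,0,0],[0,0,0],[0,0,0],[0,0,0],[0,0,0]], "delta_pos": [[1.5,-0.2,0],[3,-0.4,0],[3,-0.4,0],[3,-0.4,0],[3,-0.4,0],[3,-0.4,0],[3,-0.4,0],[3,-0.4,0],[3,-0.4,0],[3,-0.4,0],[3,-0.4,0],[3,-0.4,0],[3,-0.4,0],[3,-0.4,0],[3,-0.4,0],[3,-0.4,0],[3,-0.4,0],[3,-0.4,0],[0,0,0]], "gripper": [2.5,2.5,2.5,2.5,2.5,2.5,2.5,2.5,2.5,2.5,2.5,2.5,2.5,2.5,2.5,2.5,2.5,2.5,2.5]}}

```text
time_s: 11.55
tool_pos: [0.5285, 0.2956, 0.2649]
tool_rot: [-179.9, -0.0, 85.1]
force: [-0.3, 0.8, -0.4]
grip_width: 0.0273
grasp_force: 35.0
```

Run:
```python
from h import *
o=telemetry.get_obs();print(o['qpos'],o['grip_width'])
S=eyes.read_camera('scene');T=eyes.read_camera('top')
f=lambda p,u,v:cv2.resize(p['pixels'][v-60:v+60,u-40:u+40,::-1],(400,600),interpolation=cv2.INTER_CUBIC)
cv2.imwrite('pics/m4.png',np.hstack([f(S,395,285),f(T,230,271)]))
for t in('orange_clip','orange_clip_tip_a','red_board'):print(t,[(np.round(d['centre'],1).tolist(),round(d['p'],2)) for d in models.search_frame(S,t)[:3]])
```

```text
[-57.99397463  13.26544245  31.42957906  88.40684538  -7.07951395
  80.39599184 -30.95800695] 0.02729134897655093
orange_clip [([401.8, 274.6], 0.84)]
orange_clip_tip_a [([402.2, 276.0], 0.64), ([399.3, 279.3], 0.57)]
red_board [([463.8, 288.6], 0.93), ([389.1, 318.9], 0.91), ([441.1, 408.3], 0.81)]
```

View pics/m4.png

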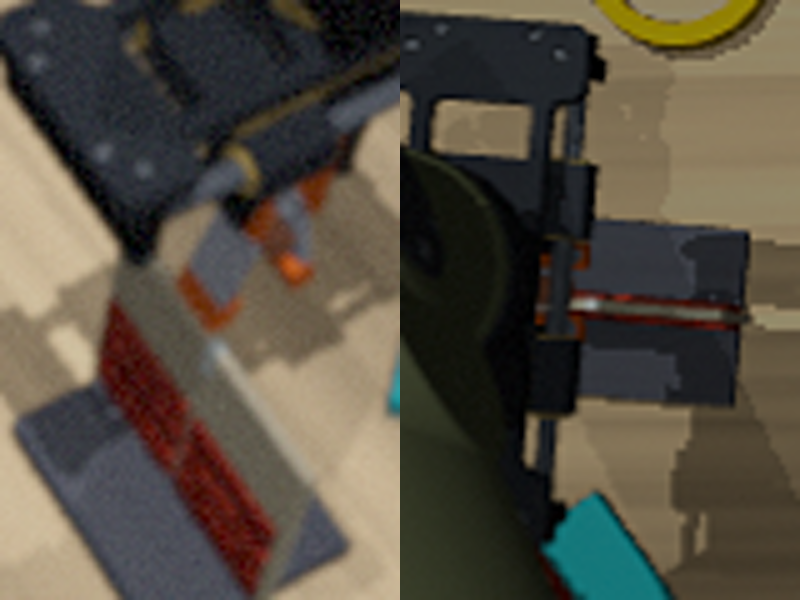

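The scene half shows the clamp above the edge, with pad bottoms at about (398,290) and (414,280) and the white mark at (398,295). The top half shows the edge strip running between the two orange jaws, with the mark at (237,271). I check these against the model and compute the correction.

Run:
```python
from h import *
S=eyes.read_camera('scene');o=telemetry.get_obs()
t=np.array(o['tool_pos']);M=R.from_euler('xyz',o['tool_rot'],degrees=True).as_matrix()
print(t,o['tool_rot'])
for s in(-1,1):
  for x in(-.011,.011):print(s,x,proj(S,[t+M@[x,s*.013,.0805]]).round(1),proj(S,[t+M@[x,s*.019,.0805]]).round(1))
print(M.T@(np.array([.5255,.2885,.190])-t)*100)
i=S['pixels'][265:310,375:435,::-1];cv2.imwrite('pics/m5.png',cv2.resize(i,(800,600),interpolation=cv2.INTER_CUBIC))
```

```text
[0.53124028 0.28813266 0.266597  ] [1.79993498e+02 1.31714907e-02 8.46638239e+01]
-1 -0.011 [[402.6 270.5]] [[405.5 269.1]]
-1 0.011 [[409.8 280.3]] [[412.7 278.8]]
1 -0.011 [[390.  276.8]] [[387.1 278.3]]
1 0.011 [[397.1 286.7]] [[394.2 288.2]]
[-0.01504843 -0.57582552  7.6596379 ]
```

View pics/m5.png

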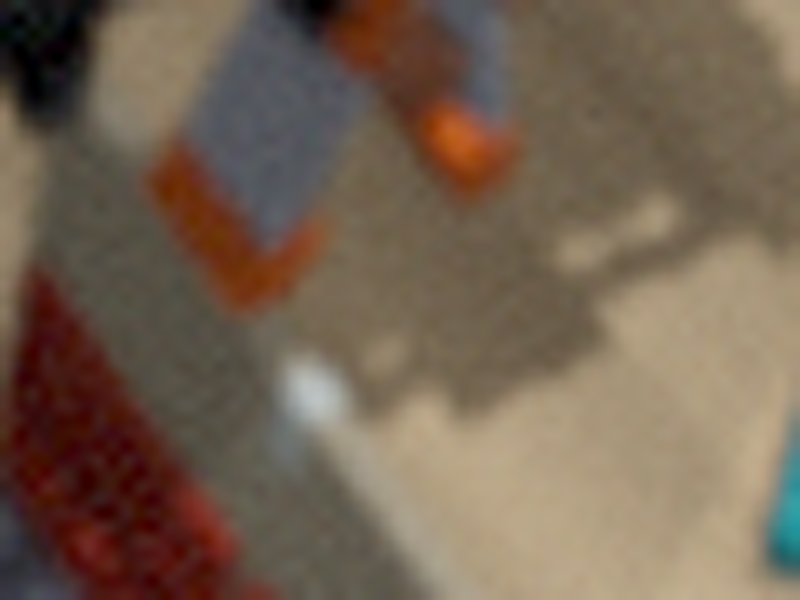

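The close crop shows the near jaw's lower inner corner at (396.8,286.8) and the far jaw's at (410.3,279.3). Both are within 1 px of the model, so the jaw positions are known to about 1 mm.

Emit:
{"name": "drive_tool", "arguments": {"angular": [[0,0,0],[0,0,0],[0,0,0],[0,0,0],[0,0,0],[0,0,0],[0,0,0],[0,0,0]], "delta_pos": [[0,-0.3,0],[0,-0.27,0],[0,0,1.5],[0,0,1.5],[0,0,1.5],[0,0,0.6],[0,0,0],[0,0,0]], "gripper": [2.5,2.5,2.5,2.5,2.5,2.5,2.5,2.5]}}

```text
time_s: 12.65
tool_pos: [0.5253, 0.2902, 0.2156]
tool_rot: [180.0, 0.0, 84.8]
force: [0.2, 0.6, 0.1]
grip_width: 0.0273
grasp_force: 35.0
```

Run:
```python
from h import *
S=eyes.read_camera('scene');o=telemetry.get_obs()
t=np.array(o['tool_pos']);M=R.from_euler('xyz',o['tool_rot'],degrees=True).as_matrix()
print(t,o['tool_rot'],M.T@(np.array([.5255,.2885,.190])-t)*100)
i=S['pixels'][265:310,375:435,::-1];cv2.imwrite('pics/m6.png',cv2.resize(i,(800,600),interpolation=cv2.INTER_CUBIC))
for s in(-1,1):
  for x in(-.011,.011):print(s,x,proj(S,[t+M@[x,s*.013,.0805]]).round(1))
```

```text
[0.52556081 0.29033272 0.21603867] [ 1.79952564e+02 -2.78654355e-02  8.48381798e+01] [-0.18434254  0.00827655  2.60378548]
-1 -0.011 [[401.9 284.1]]
-1 0.011 [[408.8 293.5]]
1 -0.011 [[389.8 290.2]]
1 0.011 [[396.7 299.8]]
```

View pics/m6.png

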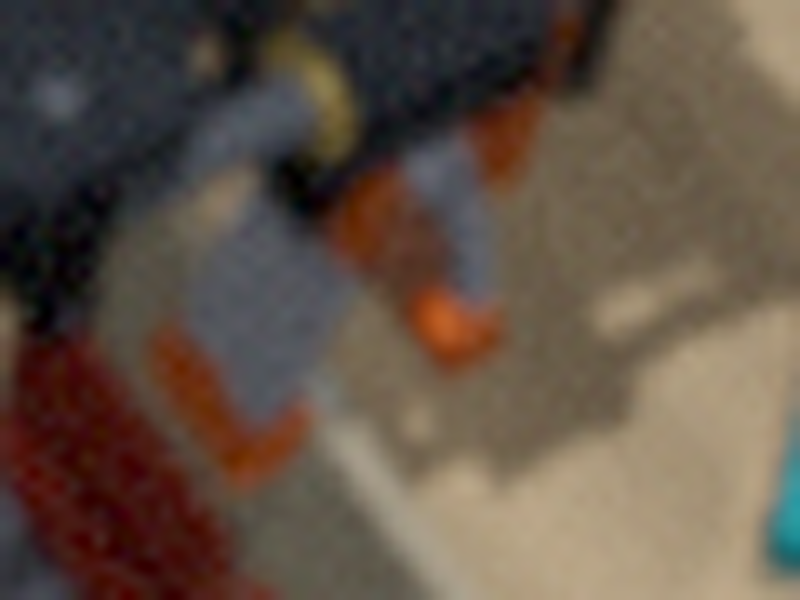

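The near jaw's inner corner is at (396.4,300.2) and the far one's at (408.7,292.4), on either side of the edge line through about (402.5,299.8). The jaws are centred, so I lower them the rest of the way.

Emit:
{"name": "drive_tool", "arguments": {"angular": [[0,0,0],[0,0,0],[0,0,0],[0,0,0],[0,0,0],[0,0,0]], "delta_pos": [[-0.1,0,0.6],[0,0,0.7],[0,0,0.7],[0,0,0.6],[0,0,0],[0,0,0]], "gripper": [2.5,2.5,2.5,2.5,2.5,2.5]}}

```text
time_s: 13.3
tool_pos: [0.525, 0.2892, 0.1894]
tool_rot: [-180.0, 0.0, 84.8]
force: [0.5, 0.5, -1.1]
grip_width: 0.0279
grasp_force: 35.0
```

Run:
```python
from h import *
S=eyes.read_camera('scene');T=eyes.read_camera('top');o=telemetry.get_obs()
t=np.array(o['tool_pos']);print(t,o['tool_rot'],o['force'],o['grip_width'],o['grasp_force'])
f=lambda p,u,v:cv2.resize(p['pixels'][v-45:v+45,u-30:u+30,::-1],(400,600),interpolation=cv2.INTER_CUBIC)
cv2.imwrite('pics/m7.png',np.hstack([f(S,400,300),f(T,236,271)]))
```

```text
[0.52526575 0.28930904 0.18987231] [ 1.79971848e+02 -2.18234264e-02  8.48446700e+01] [ 0.29163892 -0.44109681 -0.3952224 ] 0.02764809557690252 34.99917605797236
```

View pics/m7.png

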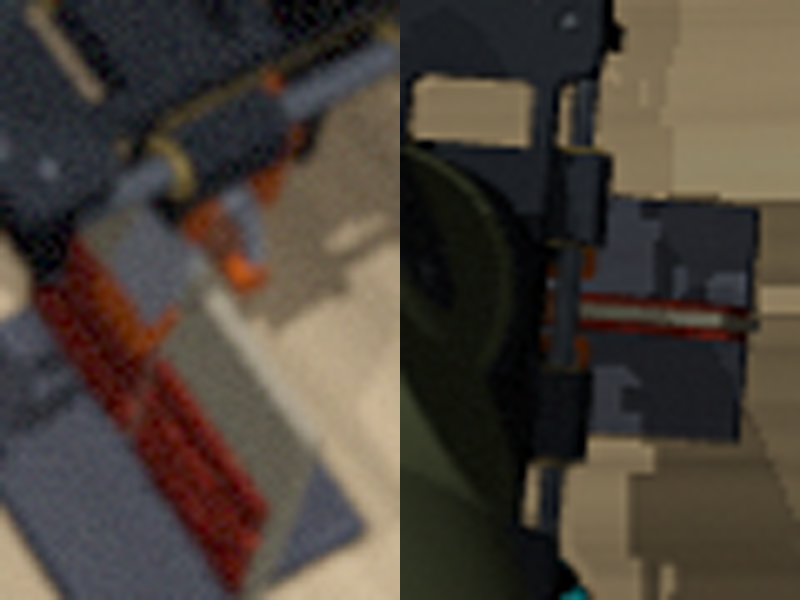

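The scene half shows the near jaw in front of the near face, with its tip at about (393,307). The far jaw is behind the edge at (407,297), and there is a gap on both sides. The top half shows the strip running centrally between the jaws, with the board unmoved at about (236,271). Wrist force is about zero, so I hand in.

```bash
python3 -c "
from cell import env
print(env.sign_off())"
```

```text
the job is handed in; nothing more can be done
None
```

I took the orange clamp off its lath and handed the job in at about 13 s, with the clamp still held squeezed and its open jaws around the middle of the red board's top edge; by my last look and the near-zero wrist force it touches nothing, but the judge's result was not reported.

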